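# Close the bar-handled cock on the gearbox air-test manifold

### The job

The air test of this gearbox valve body is finished. On the manifold with the row of four black controls, turn the shut-off cock, the only one with a straight bar handle, clockwise (seen from above) until it is fully closed, with the bar square across the row. Do not touch the three round knobs beside it: they are already set.

Things in the scene. Friction and masses are not known exactly. Their poses are not given: they have to be found in the camera images.
- fixture: steel test plate 260 x 420 mm, 8 mm thick; origin on the bench under its centre, y along the row. Its aluminium manifold block (60 mm in x, 290 in y, top 38 mm above the bench, centred at x = -70 mm) carries the four controls in one row, axes 64 mm apart, in any order. At x = 8 to 124 mm lies the valve body, up to 56 mm high; at the row's +y end a gauge 31 mm high.
- cock (a joint): angle of the shut-off cock, rad. 0 = open, the bar lies along the row of controls; it grows clockwise seen from above up to a hard stop at 1.571 = closed, the bar square across the row. It starts partly open between 0.15 and 0.5, turns against a steady friction of about 0.1 N m and stays where it is left.
- cock_grip (a point): point inside the cock's black bar handle on its vertical turning axis, 78 mm above the bench, 12 mm below the bar's top. x axis along the bar, y across it, z up; it turns with the bar. The bar is 60 mm long, 14 mm wide, 28 mm high (underside 62 mm, top 90 mm above the bench), on a stem of 16 mm diameter.
- knob_a: round black regulator knob, 37 mm diameter, not to be touched: 24 mm high, top 68 mm above the bench. Origin on its axis at its underside, 44 mm above the bench. It turns easily if brushed.
- knob_b: second round black regulator knob, the same as knob_a in size and origin, not to be touched.
- knob_c: smaller round black knob, 31 mm diameter, otherwise the same as knob_a in height and origin, not to be touched.

How it is judged:
By the outcome, as a careful person would: the job done as asked, in the order asked, and still so for the second after the job is handed in, with the robot touching nothing.
It also fails if it takes over 32 s, if anything falls off the work surface, if the arm or the gripper's body presses on something with over 40 N, if the wrist force passes 120 N, or if a joint passes its speed limit or range.

### The arm

A 7-joint arm with a two-finger parallel gripper is mounted at the origin on the work surface. World frame = base frame: x ahead of the robot, y to its left, z up, the work surface at z = 0. Lengths are in m, angles in rad, forces in N, time in s.
With the tool pointing down it reaches from about 0.425 to 0.875 m from the base axis. Payload 4.7 kg.
Tool frame: the origin (TCP) lies on the centre line of the jaws, within the pads' length; the fingertips stand 14 mm ahead of it and the grasp point (between the pads) lies 5 mm behind it; z points along the fingers, y is the direction in which the jaws open and shut (so a half turn about z gives the same grasp; the last joint's range is limited). The gripper opens to 87 mm and grips with 3 to 60 N. Pads are 19 mm wide; open, the fingers measure 117 mm over their backs; the gripper's body (75 mm by 190 mm) begins 51 mm behind the grasp point.
Start: joints at [1.261, 0.321, -0.07, 1.45, 0.023, 1.371, -0.057], TCP at [0.207, -0.616, 0.237] pointing down, gripper open.
Joint ranges: [-2.86, 2.86], [-0.3, 2.09], [-1.38, 1.24], [0.06, 2.45], [-1.56, 4.7], [0.09, 2.05], [-2.69, 2.69]. Speed limits (rad/s): [2.57, 2.57, 3.14, 3.14, 3.14, 3.14, 3.14].

### API

Orientations are given as a unit quaternion [w, x, y, z].
In Python, from plant import manip, viewer, hand_in gives the robot as it stands.
- The arm moves only by the tool arm_command, never from a script. Its argument "plan" is a list of rows, each a list of 2 entries, a list of its own where there are three numbers: the shift along the world's x, y, z as a fraction of full scale, then the turn, a rotation vector about the world's x, y, z as a fraction of full scale. In form: [[[tx, ty, tz], [rx, ry, rz]], ...]. A call has 1 to 5 rows; each row shifts and turns the pose as measured when the row begins; what a row does not reach is not made up. Full scale, the value 1, is 150 mm for a shift and 90 degrees for a turn. A row lasts 1/8 s, in which the tool goes at most 62.5 mm and 10.7 degrees, less where a joint would pass 70% of its speed; a pose out of reach is approached as far as the arm can. A call with a number of a shift or a turn outside -1 to 1 is refused whole. A call with a gripper value outside its range is refused whole. "gripper" is the opening, from -1 (shut) to 1 (fully open), set as the call begins (left out, the last holds). The fingers move at their own pace and stop on an object; "grip_force" is the grip in N (left out, the last holds). Time passes only in rows, so rows that do not move let the fingers close. It gives the time, the measured TCP pose, the force and the opening at its end, in the units of the state.
- manip.get_obs(): the state, without advancing time (a new reading comes with each control period).
- viewer.camera(name): name is "side" or "top" or "wrist"; returns a dict with "image" (384x512x3 uint8, red, green, blue), "z_map" (384x512 float32, m along the optical axis (not along the pixel's ray), 0 where there is no reading), "fx", "fy", "cx", "cy" (pixels), "k1" (the pictures are not rectified: a ray, as slopes to the right and down, at radius r is drawn at 1 + k1 r^2 times it, then the intrinsics apply), "R" (3x3) and "t" (3): a world point X has camera coordinates R X + t. Camera axes: x right, y down, z forward; pixel columns grow to the right and rows downward; lengths in m; the calibration is good to about 2 mm. A picture is of the moment at which its call begins.
- hand_in(): hands the job in, once; it reports no verdict.
The state is a dict: "clock": time; "qpos": joint angles; "dq": joint speeds; "joint_efforts": joint torques, N m; "tool_pos": TCP position; "eef_rot": TCP orientation; "contact_force": force on the tool from outside, world axes, zero at the start; "wrist_torque": the same for the moment, N m; "gripper_width": opening from 0.0 (shut) to 1.0 (fully open).
Only numpy, scipy, OpenCV 4.12 (cv2) and the standard library are available. Lean on these libraries where they do the work, as an engineer would, in place of code of your own. Each camera call takes 0.05 s, during which the arm holds its last target.

## Working session

There is one attempt and no reset: what is moved stays moved. The work goes in short steps, Python scripts to look and compute and a tool call to move; the robot and the scene stay as the last step left them, time stands still between calls to the robot, and variables do not carry over. Pictures are saved under pics/ and viewed, and the job is handed in when it is done.

Besides the shell and the picture viewer there is one more tool, called after "Call:" as a command line: name --argument value ..., lists and objects as JSON in quotes. arm_command: Moves the arm, as the interface text tells. Shift numbers are shares of 150 mm and turn numbers shares of 90 degrees, none past 1 either way. Its arguments: {"type":"object","properties":{"plan":{"type":"array","items":{"type":"array"}},"gripper":{"type":"number"},"grip_force":{"type":"number"}},"required":["plan"]}

```bash
mkdir -p pics; python3 - <<'E'
from plant import manip, viewer
import cv2,numpy as np,pickle
o=manip.get_obs(); print({k:np.round(v,3) for k,v in o.items()})
for n in ["top","side"]:
    c=viewer.camera(n); pickle.dump(c,open(n+'0.pkl','wb'))
    cv2.imwrite(f'pics/{n}0.png',c["image"][:,:,::-1]); print(n,c["fx"],c["cx"],c["cy"],c["k1"],c["R"],c["t"])
E
```

```text
{'clock': np.float64(0.0), 'qpos': array([ 1.261,  0.322, -0.07 ,  1.452,  0.023,  1.371, -0.057]), 'dq': array([ 0.001,  0.   ,  0.001, -0.   , -0.001, -0.   ,  0.   ]), 'joint_efforts': array([-0.0000e+00, -4.9129e+01, -4.0400e-01, -3.1252e+01, -6.4000e-02,
        4.4000e-02,  0.0000e+00]), 'tool_pos': array([ 0.207, -0.616,  0.235]), 'eef_rot': array([-0.001,  0.987,  0.161, -0.   ]), 'contact_force': array([ 0.129, -0.849,  1.201]), 'wrist_torque': array([ 0.024, -0.023,  0.021]), 'gripper_width': np.float64(0.998)}
top 479.16693714842233 256.0872379345531 198.46293079075414 0.013308604894906258 [[-0.00281679 -0.9999925   0.00265868]
 [-0.99074771  0.00242997 -0.13569479]
 [ 0.13568731 -0.0030163  -0.99074712]] [0.03157854 0.56920687 0.84028306]
side 423.2404440786106 257.00005977912815 188.35610841903113 0.046017919070739564 [[ 0.99235772 -0.12221379  0.01702746]
 [-0.07243725 -0.6886925  -0.72142601]
 [ 0.0998949   0.71467925 -0.69228215]] [-0.58417922  0.10373851  0.62556992]
```

View pics/top0.png

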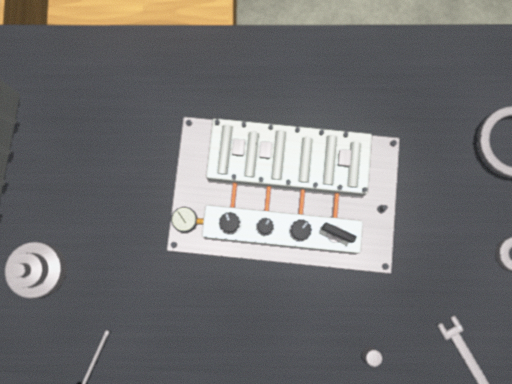

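View pics/side0.png

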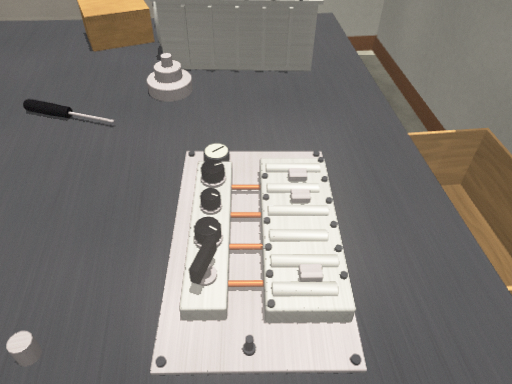

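The top view shows the bar handle at about (338,232), at the row's far (-y) end. The round knobs are at (229,222), (265,226) and (300,230), and the gauge is at (184,219).

```bash
cat > h.py <<'E'
import cv2,numpy as np,pickle
def ray(c,u,v,z):
    K=np.array([[c['fx'],0,c['cx']],[0,c['fy'],c['cy']],[0,0,1]])
    d=np.array([(u-c['cx'])/c['fx'],(v-c['cy'])/c['fy']]); s=d.copy()
    for _ in range(10): s=d/(1+c['k1']*(s@s))
    R=np.array(c['R']);C=-R.T@np.array(c['t']); w=R.T@np.array([s[0],s[1],1])
    return C+w*(z-C[2])/w[2]
def proj(c,X):
    p=np.array(c['R'])@X+np.array(c['t']); s=p[:2]/p[2]; s=s*(1+c['k1']*(s@s))
    return np.array([c['fx']*s[0]+c['cx'],c['fy']*s[1]+c['cy']])
E
python3 - <<'E'
from h import *
for n,roi in [("top",(205,362,205,252)),("side",(183,236,160,300))]:
    c=pickle.load(open(n+'0.pkl','rb')); g=c['image'].max(2)
    m=np.zeros_like(g); x0,x1,y0,y1=roi; m[y0:y1,x0:x1]=(g[y0:y1,x0:x1]<75)*255
    k,l,st,ce=cv2.connectedComponentsWithStats(m)
    for i in range(1,k):
        if st[i,4]<80: continue
        cn=cv2.findContours((l==i).astype(np.uint8),0,1)[0][0]
        r=cv2.minAreaRect(cn); b=cv2.boxPoints(r)
        print(n,st[i],ce[i].round(1),r)
        print('  c z68',ray(c,*ce[i],.068).round(4),'c z90',ray(c,*ce[i],.09).round(4),'box z90',[ray(c,*p,.09)[:2].round(4).tolist() for p in b], 'Z', np.median(c['z_map'][l==i]))
    x0,x1,y0,y1=(310,365,205,255) if n=="top" else (175,245,205,300)
    cv2.imwrite(f'pics/{n}crop.png',cv2.resize(c['image'][y0:y1,x0:x1,::-1],None,fx=6,fy=6,interpolation=0))
E
```

```text
side [202 160  22  23 399] [212.1 171.2] ((212.5, 171.0), (22.0, 21.0), 90.0)
  c z68 [0.5231 0.0642 0.068 ] c z90 [0.5231 0.0392 0.09  ] box z90 [[0.5088, 0.0672], [0.5414, 0.0639], [0.5381, 0.0134], [0.5073, 0.0166]] Z 0.68433917
side [201 189  19  21 190] [208.5 201.1] ((209.13992309570312, 200.3315887451172), (20.010873794555664, 17.419538497924805), 30.25643539428711)
  c z68 [ 0.5147 -0.0022  0.068 ] c z90 [ 0.5152 -0.024   0.09  ] box z90 [[0.4979, -0.0255], [0.5111, 0.0038], [0.5348, -0.0195], [0.521, -0.0474]] Z 0.63869613
```

View pics/topcrop.png

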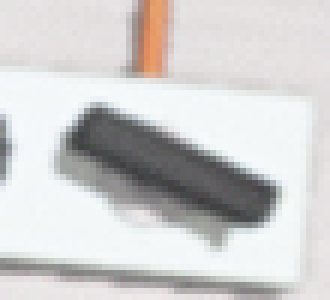

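View pics/sidecrop.png

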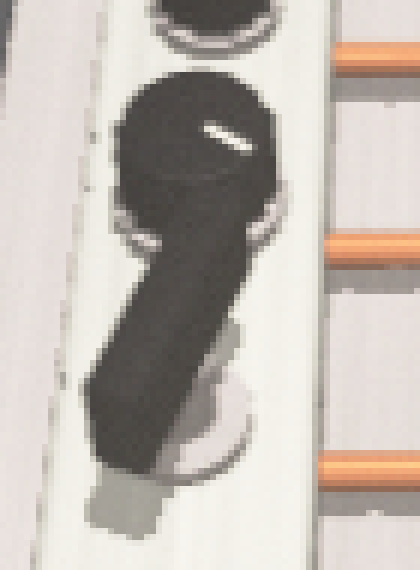

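The crops show the bar clearly: in the top view from about (323,224) to (357,241). The dark threshold missed it, so I'll raise the threshold.

```bash
python3 - <<'E'
from h import *
c=pickle.load(open('top0.pkl','rb')); g=c['image'].max(2)
print(g[225:240:2,322:358:3])
K=[]
for th in (100,):
    x0,x1,y0,y1=(207,359,210,246); m=np.zeros_like(g); m[y0:y1,x0:x1]=(g[y0:y1,x0:x1]<th)*255
    k,l,st,ce=cv2.connectedComponentsWithStats(m)
    for i in range(1,k):
        if st[i,4]<60: continue
        cn=cv2.findContours((l==i).astype(np.uint8),0,1)[0][0]
        r=cv2.minAreaRect(cn)
        print(st[i],ce[i].round(1),r,' z60',ray(c,*ce[i],.060).round(4),'z68',ray(c,*ce[i],.068).round(4),'z84',ray(c,*ce[i],.084).round(4))
        ys,xs=np.nonzero(l==i); P=np.array([ray(c,x,y,.086)[:2] for x,y in zip(xs,ys)])
        w,V=np.linalg.eigh(np.cov(P.T)); v=V[:,1]; print('   dir',np.degrees(np.arctan2(v[1],v[0])),np.sqrt(12*w), 'Z',np.median(c['z_map'][l==i]))
        # world z from z-map
    # manifold bright mask direction
m=((c['image'].min(2)>215)*255).astype(np.uint8)
k,l,st,ce=cv2.connectedComponentsWithStats(m)
i=l[245,300] or l[240,250]; print(st[i])
cn=max(cv2.findContours((l==i).astype(np.uint8),0,1)[0],key=cv2.contourArea)
r=cv2.minAreaRect(cn);print(r)
print([ray(c,*p,.038).round(4).tolist() for p in cv2.boxPoints(r)])
for q in [(189,123),(393,143),(173,245),(385,266)]: print('bolt',q,ray(c,*q,.012).round(4))
E
```

```text
[[188  86  90 103 193 240 249 249 248 248 248 247]
 [ 85  90  95 100  90 141 237 250 249 249 249 248]
 [ 84  76  93 100  91  87 110 216 249 249 247 247]
 [150 109  73  85  97  97  94  85 154 247 250 248]
 [156 153 114  72  75  91  96  96  79 116 231 251]
 [208 156 149 119  74  69  88  95  93  81  89 184]
 [251 234 164 146 120 103  71  77  90  92  92 101]
 [248 249 220 193 174 143 121  83  68  85  89 159]]
[220 216  18  17  74] [225.8 225.6] ((226.7040252685547, 225.37200927734375), (17.771997451782227, 12.332880973815918), 34.69515609741211)  z60 [0.5178 0.0841 0.06  ] z68 [0.5172 0.0836 0.068 ] z84 [0.5159 0.0826 0.084 ]
   dir -138.45141626995775 [0.01887272 0.03645061] Z 0.84253013
[322 223  33  19 263] [338.1 232.8] ((337.8116149902344, 232.91439819335938), (33.68355941772461, 8.607101440429688), 24.443954467773438)  z60 [ 0.5047 -0.115   0.06  ] z68 [ 0.5041 -0.1136  0.068 ] z84 [ 0.5031 -0.1108  0.084 ]
   dir 66.40734130437184 [0.01393139 0.0552334 ] Z 0.8198201
[  168   119   230   153 21874]
((285.0989990234375, 193.50990295410156), (222.39080810546875, 135.1260528564453), 5.710593223571777)
[[0.4763, 0.1901, 0.038], [0.7276, 0.1704, 0.038], [0.6839, -0.2436, 0.038], [0.4358, -0.2085, 0.038]]
bolt (189, 123) [0.7203 0.1591 0.012 ]
bolt (393, 143) [ 0.6798 -0.2332  0.012 ]
bolt (173, 245) [0.4858 0.1851 0.012 ]
bolt (385, 266) [ 0.446  -0.2087  0.012 ]
```

The plate bolts put the row direction at about 84.2°, and the bar lies at 66.4°. So the cock stands at about 0.31 rad and needs about 72° more, clockwise. The axis is near (0.5035, -0.1125). I'll move above it and turn the jaws across the bar.

Call:
arm_command --plan '[[[0.2,0.34,0],[0,0,0.053]],[[0.2,0.34,0],[0,0,0.053]],[[0.2,0.34,0],[0,0,0.053]],[[0.2,0.34,0],[0,0,0.053]],[[0.2,0.34,0],[0,0,0.053]]]' --gripper 1 --grip_force 40

```text
clock: 0.72
tool_pos: [0.3546, -0.3562, 0.2317]
eef_rot: [-0.002, 0.932, 0.363, -0.002]
contact_force: [1.4, 0.0, 0.0]
gripper_width: 1.001
```

Call:
arm_command --plan '[[[0.2,0.33,0],[0,0,0.053]],[[0.2,0.33,0],[0,0,0.053]],[[0.2,0.33,0],[0,0,0.053]],[[0.2,0.33,0],[0,0,0.053]],[[0.19,0.3,0],[0,0,0.053]]]'

```text
clock: 1.35
tool_pos: [0.5057, -0.1038, 0.2308]
eef_rot: [-0.001, 0.833, 0.553, -0.003]
contact_force: [0.1, -1.7, -0.4]
gripper_width: 1.003
```

```bash
python3 - <<'E'
from h import *
from plant import manip, viewer
c=viewer.camera('wrist'); pickle.dump(c,open('w1.pkl','wb'))
o=manip.get_obs(); print(o['tool_pos'],o['eef_rot'],o['qpos'].round(2))
print(c['R'],c['t'],proj(c,np.array([.5035,-.1125,.09])))
cv2.imwrite('pics/w1.png',c['image'][:,:,::-1])
E
```

```text
[ 0.5090597  -0.09504813  0.23116008] [-2.41629245e-03  8.29477289e-01  5.58535216e-01  2.71078152e-05] [ 0.72  0.08 -0.6   1.76  0.04  1.32 -0.28]
[[ 0.92133922 -0.38872899 -0.00488024]
 [-0.36937565 -0.87924575  0.30081314]
 [-0.12122571 -0.2753483  -0.95367061]] [-0.50463367  0.06035328  0.41932348] [255.17661163 197.1659626 ]
```

View pics/w1.png

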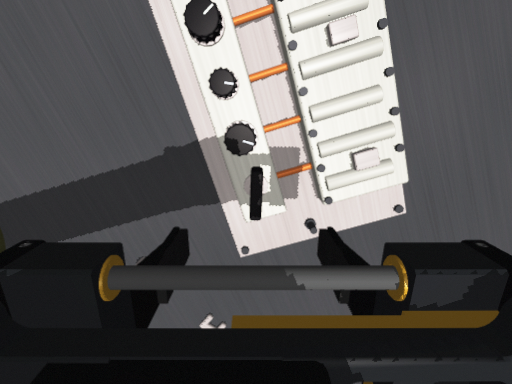

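The wrist view shows the bar at about (257,193), upright between the jaws, close to the predicted (255,197). The nearest knob is at (240,138). I'll measure this more finely.

```bash
python3 - <<'E'
from h import *
c=pickle.load(open('w1.pkl','rb')); g=c['image'].max(2)
print(g[180:206:5,244:272:2])
cv2.imwrite('pics/w1c.png',cv2.resize(c['image'][110:230,180:320,::-1],None,fx=5,fy=5,interpolation=0))
x0,x1,y0,y1=(236,280,160,225); m=np.zeros_like(g); m[y0:y1,x0:x1]=(g[y0:y1,x0:x1]<60)*255
k,l,st,ce=cv2.connectedComponentsWithStats(m)
i=1+np.argmax(st[1:,4]); print(st[i],ce[i])
ys,xs=np.nonzero(l==i)
P=np.array([ray(c,x,y,.09)[:2] for x,y in zip(xs,ys)])
w,V=np.linalg.eigh(np.cov(P.T)); v=V[:,1]; print(np.degrees(np.arctan(v[1]/v[0])),np.sqrt(12*w),P.mean(0))
r=cv2.minAreaRect(cv2.findContours((l==i).astype(np.uint8),0,1)[0][0]);print(r,[ray(c,*p,.09)[:2].round(4).tolist() for p in cv2.boxPoints(r)])
# depth check
Z=c['z_map'];print('Z',Z[175:215:8,254:262:3])
E
```

```text
[[146 140 143  97  18  20  21  18  40  53 246 231 249 157]
 [138 143 145  76  19  21  21  20  25 135 242 243 246 205]
 [146 141 141  67  17  21  19  21  21 147 239 233 249 224]
 [151 156 152  69  19  21  19  21  21 109 156 156 156 158]
 [157 153 155  48  20  20  19  32  30 126 156 158 153 155]
 [246 240 195  28  20  20  18  23  17 229 249 248 243 210]]
[250 167  13  53 586] [255.721843   192.95221843]
65.33921556255983 [0.01264745 0.0616374 ] [ 0.50587211 -0.10840883]
((255.83221435546875, 193.03082275390625), (11.362579345703125, 52.260467529296875), 2.12109637260437) [[0.4867, -0.1344], [0.513, -0.0784], [0.5243, -0.0837], [0.4988, -0.14]]
Z [[0.29511276 0.29591045 0.29555705]
 [0.29795346 0.29827872 0.29857704]
 [0.3004563  0.30138746 0.30080593]
 [0.30366784 0.30323824 0.30416024]
 [0.30685627 0.30748823 0.3079149 ]]
```

View pics/w1c.png

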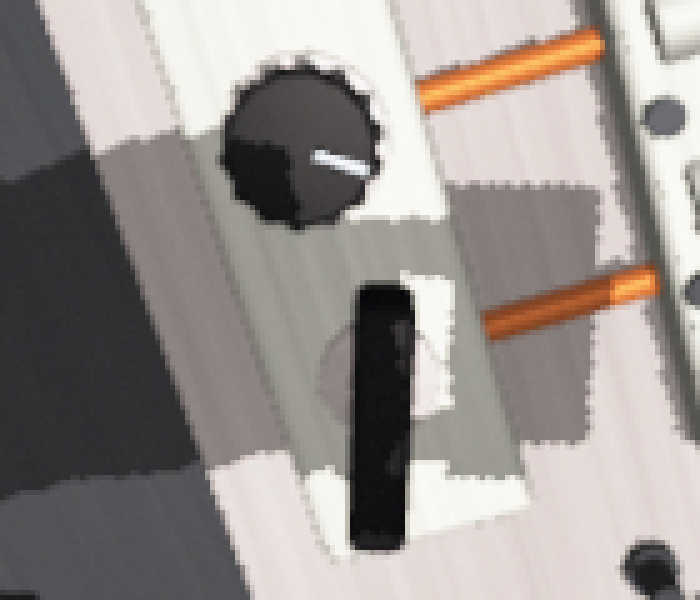

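Call:
arm_command --plan '[[[-0.03,-0.1,-0.1],[0,0,-0.005]],[[0,0,0],[0,0,0]],[[0,0,0],[0,0,0]]]'

```text
clock: 1.78
tool_pos: [0.5037, -0.1101, 0.2145]
eef_rot: [-0.003, 0.831, 0.556, -0.001]
contact_force: [0.2, -0.0, 0.6]
gripper_width: 1.001
```

```bash
python3 - <<'E'
from h import *
from plant import manip, viewer
c=viewer.camera('wrist'); pickle.dump(c,open('w2.pkl','wb'))
o=manip.get_obs(); print(o['tool_pos'],o['eef_rot'],o['dq'].round(3))
cv2.imwrite('pics/w2.png',c['image'][:,:,::-1]); g=c['image'].max(2)
m=((g<100)*255).astype(np.uint8); m[225:]=0
k,l,st,ce=cv2.connectedComponentsWithStats(((g<60)*255).astype(np.uint8))
for i in range(1,k):
    if 200<st[i,4]<3000: print(st[i],ce[i].round(1),ray(c,*ce[i],.068).round(4),ray(c,*ce[i],.09).round(4))
E
```

```text
[ 0.50342847 -0.11050966  0.21435587] [-0.00328757  0.83151105  0.55549748 -0.00106024] [-0.    -0.003 -0.001 -0.006  0.001  0.    -0.   ]
[180   0  41  33 942] [200.   13.6] [0.5225 0.0712 0.068 ] [0.5235 0.0633 0.09  ]
[207  59  29  33 293] [219.   75.4] [0.5165 0.0145 0.068 ] [0.5179 0.0109 0.09  ]
[249 165  14  56 667] [255.5 192.2] [ 0.5037 -0.1142  0.068 ] [ 0.5061 -0.1082  0.09  ]
```

View pics/w2.png

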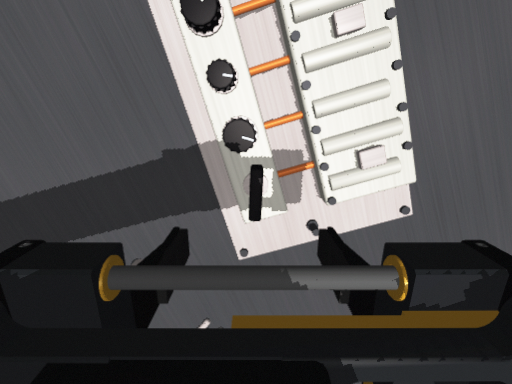

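The bar stays at (256,192) between the jaws, with knob centres at about (222,75) and (239,135). I'll cross-check the axis against the knob spacing and the flange around the stem.

```bash
python3 - <<'E'
from h import *
w=pickle.load(open('w2.pkl','rb'));t=pickle.load(open('top0.pkl','rb'));s=pickle.load(open('side0.pkl','rb'))
for c in (w,t,s): print('cam',(-np.array(c['R']).T@np.array(c['t'])).round(3))
cv2.imwrite('pics/w2c.png',cv2.resize(w['image'][50:230,170:290,::-1],None,fx=5,fy=3.3,interpolation=0) if 0 else cv2.resize(w['image'][110:230,200:300,::-1],None,fx=5,fy=5,interpolation=0))
cv2.imwrite('pics/t0c.png',cv2.resize(t['image'][205:255,205:365,::-1],None,fx=5,fy=5,interpolation=0))
for n,c,L in [('w',w,[(222,75),(239,135)]),('t',t,[(228.5,222.5),(265,226.5),(300.5,230)])]:
    print(n,[ray(c,*p,.066)[:2].round(4).tolist() for p in L])
E
```

```text
cam [ 0.535 -0.035  0.363]
cam [0.45  0.033 0.91 ]
cam [ 0.525 -0.447  0.518]
w [[0.5194, 0.014], [0.5116, -0.0478]]
t [[0.5229, 0.079], [0.5156, 0.0146], [0.5093, -0.0479]]
```

View pics/w2c.png

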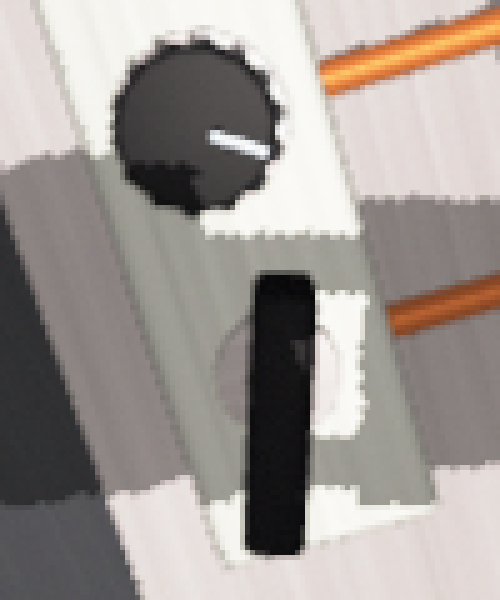

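View pics/t0c.png

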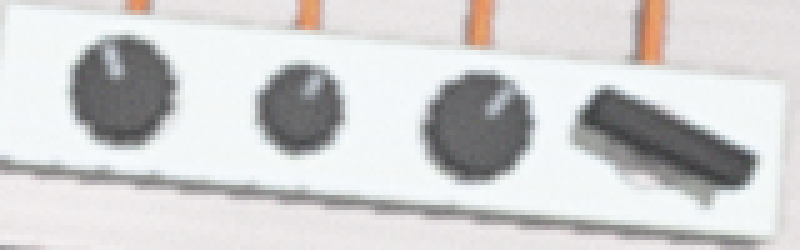

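```bash
python3 - <<'E'
from h import *
w=pickle.load(open('w2.pkl','rb'))
for z in (.038,.041): print(ray(w,255.8,183.5,z).round(4))
e=ray(w,255.2,220.4,.09)[:2]; 
for a in (65.3,66.4): print(e+.030*np.array([np.cos(np.radians(a)),np.sin(np.radians(a))]))
E
```

```text
[ 0.5052 -0.1118  0.038 ]
[ 0.5054 -0.1111  0.041 ]
[ 0.50596072 -0.11080522]
[ 0.50543517 -0.11056959]
```

All estimates of the axis agree within about 2 mm, so I'll use (0.505, -0.1112). I'll descend to TCP z of about 0.086, which keeps the fingertips at 72 mm, above the 68 mm knob tops.

Call:
arm_command --plan '[[[0.011,-0.005,-0.25],[0,0,-0.018]],[[0,0,-0.25],[0,0,0]],[[0,0,-0.2],[0,0,0]],[[0,0,-0.1],[0,0,0]],[[0,0,0],[0,0,0]]]'

```text
clock: 2.45
tool_pos: [0.5053, -0.1162, 0.0937]
eef_rot: [-0.001, 0.842, 0.539, -0.0]
contact_force: [-0.5, 0.3, 1.5]
gripper_width: 1.0
```

Call:
arm_command --plan '[[[0,0.033,-0.05],[0,0,0.004]],[[0,0,0],[0,0,0]]]'

```text
clock: 2.7
tool_pos: [0.5068, -0.1114, 0.0878]
eef_rot: [0.001, 0.84, 0.542, 0.001]
contact_force: [0.3, -0.2, 0.1]
gripper_width: 1.0
```

Now I'll close on the bar, after a small x correction.

Call:
arm_command --plan '[[[-0.01,0,-0.012],[0,0,0]],[[0,0,0],[0,0,0]],[[0,0,0],[0,0,0]],[[0,0,0],[0,0,0]],[[0,0,0],[0,0,0]]]' --gripper -1 --grip_force 30

```text
clock: 3.32
tool_pos: [0.5065, -0.1117, 0.0876]
eef_rot: [0.002, 0.84, 0.542, 0.002]
contact_force: [-0.7, 0.0, -0.2]
gripper_width: 0.513
```

```bash
python3 - <<'E'
from h import *
from plant import manip, viewer
for n in ('wrist','side'):
    c=viewer.camera(n); cv2.imwrite(f'pics/{n}3.png',c['image'][:,:,::-1])
o=manip.get_obs(); print(o['tool_pos'],o['contact_force'],o['wrist_torque'],o['gripper_width']*87,o['qpos'].round(2))
E
```

```text
[ 0.50643813 -0.1116402   0.08758668] [0.9821436  0.550712   0.30215554] [-0.04950684 -0.04896006  0.01544846] 36.7281151074723 [ 0.7   0.21 -0.58  1.93  0.14  1.03 -0.37]
```

View pics/side3.png

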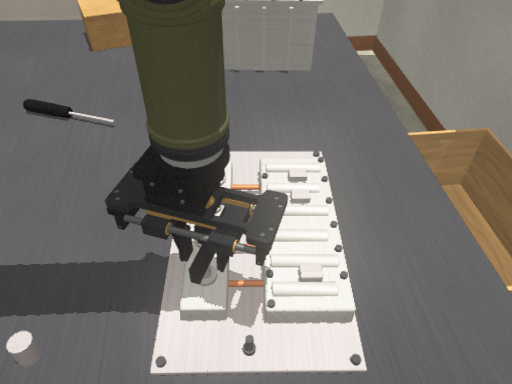

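View pics/wrist3.png

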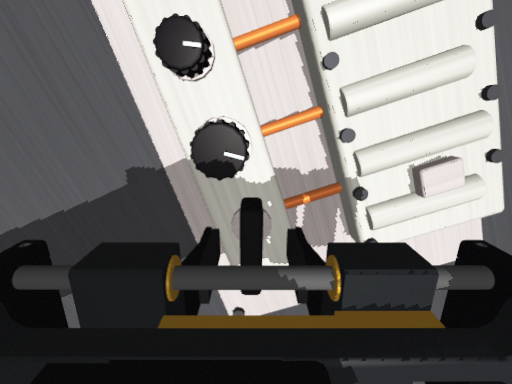

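The jaws are still closing, at 37 mm. The bar sits centred between the fingers at about (251,245), clear of the knob at (220,150).

Call:
arm_command --plan '[[[0,0,0],[0,0,0]],[[0,0,0],[0,0,0]],[[0,0,0],[0,0,0]],[[0,0,0],[0,0,0]]]'

```text
clock: 3.92
tool_pos: [0.5053, -0.1112, 0.0874]
eef_rot: [0.001, 0.84, 0.542, 0.001]
contact_force: [0.0, 0.2, 0.9]
gripper_width: 0.154
```

It has gripped at about 13.4 mm with almost no side force. Now I'll turn it clockwise.

Call:
arm_command --plan '[[[0,0,0],[0,0,-0.05]],[[0,0,0],[0,0,-0.07]],[[0,0,0],[0,0,-0.07]]]'

```text
clock: 4.3
tool_pos: [0.5056, -0.1113, 0.0874]
eef_rot: [0.002, 0.913, 0.408, 0.001]
contact_force: [-1.8, 0.8, 1.4]
gripper_width: 0.158
```

Call:
arm_command --plan '[[[0,0,0],[0,0,-0.08]],[[0,0,0],[0,0,-0.08]],[[0,0,0],[0,0,-0.08]],[[0,0,0],[0,0,-0.08]]]'

```text
clock: 4.8
tool_pos: [0.5059, -0.1118, 0.0874]
eef_rot: [0.002, 0.987, 0.16, 0.001]
contact_force: [-1.5, 0.1, 1.1]
gripper_width: 0.155
```

```bash
python3 - <<'E'
from plant import manip
import numpy as np
o=manip.get_obs(); q=o['eef_rot'];print(o['tool_pos'],2*np.degrees(np.arctan2(q[2],q[1]))-90,o['contact_force'],o['wrist_torque'],o['gripper_width']*87,o['qpos'].round(2))
E
```

```text
[ 0.50589855 -0.11176225  0.08742394] -71.54457033896178 [-1.46008052  0.09703738  1.10398946] [0.10249483 0.37579987 0.06210679] 13.445247218142141 [ 0.61  0.2  -0.49  1.94  0.12  1.03 -1.18]
```

Call:
arm_command --plan '[[[0,0,0],[0,0,-0.08]],[[0,0,0],[0,0,-0.07]],[[0,0,0],[0,0,-0.05]],[[0,0,0],[0,0,0]]]'

```text
clock: 5.3
tool_pos: [0.506, -0.1121, 0.0874]
eef_rot: [0.003, 1.0, -0.001, 0.0]
contact_force: [-1.7, 0.8, 2.1]
gripper_width: 0.157
```

```bash
cat > s.py <<'E'
from plant import manip
import numpy as np
o=manip.get_obs(); q=o['eef_rot'];print(o['clock'],o['tool_pos'],2*np.degrees(np.arctan2(q[2],q[1]))-90,o['contact_force'],o['wrist_torque'],o['gripper_width']*87,o['qpos'].round(2))
E
python3 s.py
```

```text
5.3 [ 0.50595716 -0.11209154  0.08742236] -90.07076351218254 [-1.7356504   0.78790416  2.10647236] [ 0.26398531  0.3746441  -0.13054709] 13.662756928537318 [ 0.58  0.2  -0.45  1.94  0.11  1.03 -1.49]
```

Call:
arm_command --plan '[[[0,0,0],[0,0,-0.04]],[[0,0,0],[0,0,-0.02]],[[0,0,0],[0,0,0]]]'

```text
clock: 5.68
tool_pos: [0.5059, -0.1122, 0.0874]
eef_rot: [0.003, 0.999, -0.047, 0.0]
contact_force: [-1.4, 0.3, 1.4]
gripper_width: 0.161
```

```bash
python3 s.py
```

```text
5.675 [ 0.50592837 -0.11218853  0.08741232] -95.3652344528164 [-1.44004236  0.3181204   1.41556856] [0.26390063 0.34468352 0.01446378] 13.990509689560277 [ 0.57  0.2  -0.44  1.94  0.11  1.03 -1.59]
```

Call:
arm_command --plan '[[[0,0,0],[0,0,-0.025]],[[0,0,0],[0,0,-0.015]]]'

```text
clock: 5.92
tool_pos: [0.5061, -0.1122, 0.0874]
eef_rot: [0.003, 0.997, -0.078, 0.0]
contact_force: [-1.1, -0.4, 2.0]
gripper_width: 0.163
```

```bash
python3 s.py
```

```text
5.925 [ 0.50608546 -0.11219648  0.08744243] -98.94485200810782 [-1.11377483 -0.39834049  2.00726997] [0.14518547 0.32045103 0.72153646] 14.194175769314198 [ 0.56  0.2  -0.44  1.94  0.11  1.03 -1.65]
```

The torque jumped to 0.72 N m at -98.9° (the stop was expected at -95.8°), so the stop is reached. I'll release with a partial opening and look.

Call:
arm_command --plan '[[[0,0,0],[0,0,0]],[[0,0,0],[0,0,0]],[[0,0,0],[0,0,0]]]' --gripper -0.2

```text
clock: 6.3
tool_pos: [0.507, -0.1125, 0.0875]
eef_rot: [0.003, 0.997, -0.079, 0.001]
contact_force: [-0.9, -0.1, 0.1]
gripper_width: 0.373
```

Call:
arm_command --plan '[[[0,0,0.1],[0,0,0]],[[0,0,0.3],[0,0,0]],[[0,0,0.4],[0,0,0]],[[-0.2,-0.3,0.2],[0,0,0]],[[-0.1,-0.4,0],[0,0,0]]]'

```text
clock: 6.92
tool_pos: [0.4631, -0.2141, 0.2472]
eef_rot: [0.004, 0.997, -0.073, 0.004]
contact_force: [0.5, -0.5, -1.0]
gripper_width: 0.4
```

Call:
arm_command --plan '[[[-0.1,-0.4,0],[0,0,0]],[[-0.1,-0.4,0],[0,0,0]],[[-0.05,-0.4,0],[0,0,0]],[[0,-0.3,0],[0,0,0]],[[0,0,0],[0,0,0]]]'

```text
clock: 7.55
tool_pos: [0.4214, -0.4511, 0.2555]
eef_rot: [0.008, 0.997, -0.077, 0.009]
contact_force: [-0.6, 0.5, -0.1]
gripper_width: 0.399
```

```bash
python3 s.py; python3 - <<'E'
from h import *
from plant import viewer
for n in ('top','side'):
    c=viewer.camera(n); pickle.dump(c,open(n+'4.pkl','wb')); cv2.imwrite(f'pics/{n}4.png',c['image'][:,:,::-1])
    if n=='top':
        g=c['image'].max(2); x0,x1,y0,y1=(318,362,208,252)
        m=np.zeros_like(g); m[y0:y1,x0:x1]=(g[y0:y1,x0:x1]<105)*255
        k,l,st,ce=cv2.connectedComponentsWithStats(m); i=1+np.argmax(st[1:,4]); ys,xs=np.nonzero(l==i)
        P=np.array([ray(c,x,y,.086)[:2] for x,y in zip(xs,ys)]); w,V=np.linalg.eigh(np.cov(P.T)); v=V[:,1]
        print(st[i],np.degrees(np.arctan(v[1]/v[0])),np.sqrt(12*w),P.mean(0))
        cv2.imwrite('pics/t4c.png',cv2.resize(c['image'][200:260,200:365,::-1],None,fx=4.5,fy=4.5,interpolation=0))
E
```

```text
7.55 [ 0.4214417 -0.4511175  0.2554638] -98.83523499788791 [-0.60172817  0.46913897 -0.1272326 ] [0.09958145 0.0115963  0.04528224] 34.74856228448247 [ 0.91  0.23 -0.15  1.53  0.04  1.36 -0.98]
[333 216  11  34 290] -6.923647135358856 [0.01475947 0.05709733] [ 0.50280037 -0.10997451]
```

View pics/t4c.png

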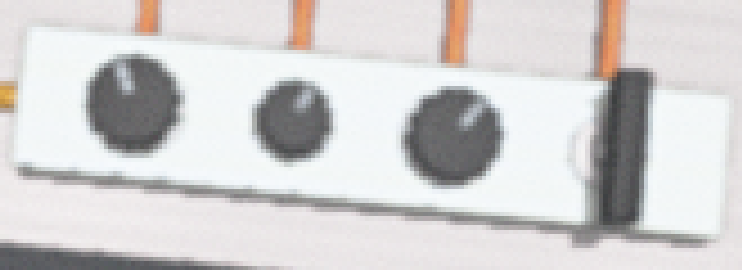

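View pics/side4.png

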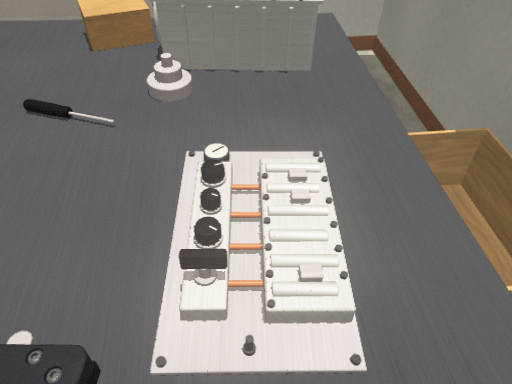

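The bar now lies square across the row: -6.9° measured in the top view against about -5.8° expected. It is at about (205,259) in the side view. The knob marks look the same as at the start, and the arm is clear of everything.

```bash
python3 -c "
from plant import hand_in
print(hand_in())"
```

```text
the job is handed in; nothing more can be done
None
```

The shut-off cock is closed: I gripped the bar handle and turned it about 72° clockwise to its hard stop. I then let go with the jaws only partly open, lifted straight up and moved the arm away. The job was handed in at about 7.6 s.

- **Stop reached:** the wrist torque rose from near zero to 0.72 N m at the end of the turn. Side forces stayed around 2 N throughout.
- **Bar angle:** the top view after release gives -6.9°, against about -5.8° for exactly square. The roughly 1° difference is within the accuracy of the picture. The jaws ended about 3° past square, which I take as the bar skewing slightly in the pads against the stop.
- **Knobs:** I planned the fingertips to stay about 4 mm above the knob tops. By eye, the marks on all three look the same before and after; I did not measure them.
- **Disagreement between views:** the camera estimates of the turning axis differed by 2 to 5 mm at first. Correcting for the bar's visible end face and checking against the knob spacing brought them to about 2 mm, and the low forces during the turn suggest that was close enough.

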